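# Unbolt and open the stamp locker

### The arm

A 7-joint arm with a two-finger parallel gripper is mounted at the origin on the work surface. World frame = base frame: x ahead of the robot, y to its left, z up, the work surface at z = 0. Lengths are in m, angles in degrees, forces in N, time in s.
With the tool pointing down it reaches from about 0.425 to 0.875 m from the base axis. Payload 4.7 kg.
Tool frame: the origin (TCP) lies at the centre of the arm's flange, where the gripper is bolted on; the fingertips stand 182 mm ahead of it and the grasp point (between the pads) lies 164 mm ahead of it; z points along the fingers, x is the direction in which the jaws open and shut, and the axes are right-handed (so a half turn about z gives the same grasp; the last joint's range is limited). The gripper opens to 87 mm and grips with 3 to 60 N. Pads are 19 mm wide; open, the fingers measure 117 mm over their backs; the gripper's body (75 mm by 190 mm) begins 51 mm behind the grasp point.
Start: joints at [-67.03, 18.392, -4.016, 83.108, 1.295, 78.541, -3.26], TCP at [0.245, 0.602, 0.405] pointing down, gripper open.
Joint ranges: [-163.93, 163.93], [-17.29, 119.83], [-79.2, 71.16], [3.27, 140.29], [-89.18, 269.18], [5.43, 117.66], [-154.24, 154.24]. Speed limits (degrees/s): [147.25, 147.25, 180, 180, 180, 180, 180].

### API

Orientations are given as [roll, pitch, yaw] about the fixed x, y, z axes, in that order (R = Rz(yaw) Ry(pitch) Rx(roll)).
In Python, from cell import env gives the robot as it stands. The module is installed in compiled form; this text tells all that it offers.
- The arm moves only by the tool carry_out, never from a script. Its argument "increments" is a list of rows, each a list of 5 numbers: the shift along the world's x, y, z in m, then the turn about the world's z in degrees, then the gripper's target within -1 to 1 (shut at 1, half-way at 0, fully open at -1). In form: [[dx, dy, dz, spin, jaw], ...]. A call has 1 to 20 rows; each row is the pose to reach, as a shift and turn from the pose commanded when the call began; what a row does not reach only later rows make up. A row lasts 1/10 s, in which the tool goes at most 50 mm and 8.59 degrees, less where a joint would pass 70% of its speed; a pose out of reach is approached as far as the arm can. A call with a gripper value outside its range is refused whole. The fingers move at their own pace and stop on an object; "grip_force" is the grip in N (left out, the last holds). Time passes only in rows, so rows that repeat a pose let the fingers close. It gives the time, the measured TCP pose, the force and the opening at its end, in the units of the state.
- env.get_obs(): the state, without advancing time (a new reading comes with each control period).
- env.read_camera(name): name is "side" or "top" or "wrist"; returns (picture, depth): 400x640x3 uint8, red, green, blue; 400x640 float32, m along the optical axis (not along the pixel's ray), 0 where there is no reading.
- env.get_calibration(name): a dict with "K" (3x3 intrinsics, pixels), "camera_from_world" (4x4, takes a point from world to camera coordinates); the wrist camera has in their place "T_tool_cam" (4x4, takes a point from camera to tool coordinates, whose origin is the TCP and whose axes are the tool frame's). Camera axes: x right, y down, z forward; pixel columns grow to the right and rows downward; lengths in m; the calibration is good to about 2 mm. A picture is of the moment at which its call begins: read the wrist's pose just before it. get_calibration takes no time and is no camera call.
- env.sign_off(): hands the job in, once; it reports no verdict.
The state is a dict: "time_s": time; "qpos": joint angles; "joint_velocities": joint speeds; "effort": joint torques, N m; "tool_pos": TCP position; "tool_rot": TCP orientation; "force": force on the tool from outside, world axes, zero at the start; "wrist_torque": the same for the moment, N m; "grip_width": finger opening in m.
Only numpy, scipy, OpenCV 4.12 (cv2) and the standard library are available. Lean on these libraries where they do the work, as an engineer would, in place of code of your own. Each camera call takes 0.05 s, during which the arm holds its last target.

### The job

Open the grey stamp locker on the ship's desk: press its red spring catch down with one fingertip and hold it there while the other fingertip draws the bolt by its thumb tab all the way back, towards the locker's front, to the stop; then let the catch spring up again and, with a fingertip, push the green sliding cover to the locker's left until it is fully open. Leave the rubber stamp and everything else on the desk where it stands.

Things in the scene. Friction and masses are not known exactly. Their poses are not given: they have to be found in the camera images.
- locker: Grey steel stamp locker bolted to the desk, 230 (x) x 360 (y) x 85 mm high. Origin: centre of its underside; x points from its front (robot side) to its back, y to its left. Bolt and catch lie on the flat front deck; behind it the grey-green sliding cover closes the right-hand half, and the left-hand half is a bare deck on to which the cover slides.
- bolt: The bolt, by its thumb tab, an upright steel plate with black top edge: 5 mm thick (locker x), 32 mm wide (y), rising 34 mm. Origin: middle of its top edge, 131 mm above the desk. Moves only along the locker's x, towards its front (-x) to draw the bolt; push on its back face. Its left side has a lug, 4 to 14 mm below the top and ending 28 mm left of the middle, that sits in the catch's comb.
- strap_top (a point): Middle of the top of the steel guide strap behind the tab, 100 mm above the desk: the highest thing in the finger space behind the tab. With the bolt shot this space is 63 mm long, from the tab's back face to the front of the cover (111 mm high), and the two straps and the keeper in it stay below 101 mm.
- catch: Red sprung pressing plate of the safety catch, flat, 94 mm along the locker's x, 36 mm wide (y). Origin: middle of its upper face, 114 mm above the desk when up, 45 mm left of the tab's middle. It moves only straight down. Its comb of red teeth, 8 mm tall, stands 18 to 25 mm right of this point; the rest is free for a fingertip, which may slide along it.
- catch_travel (a joint): How far the catch is pressed down, m: 0 up, 0.010 at its stop. The spring takes about 4.5 N to start and 9.5 N fully down. From 0.0055 on the bolt can move; let go, the catch springs up and its comb holds the bolt, in steps of about 11 mm. With the bolt drawn to its stop the catch springs up fully.
- bolt_travel (a joint): How far the bolt is drawn, m: 0 shot (through the brass keeper on the cover), 0.034 at its stop, fully drawn. It slides with about 2 N and stays where it is left. With the catch up it has only about 2 mm of play. The cover is free only once the bolt is drawn by more than about 0.028.
- cover_end (a point): Middle of the right-hand end face of the sliding cover (black strip), 99 mm above the desk: the face to push, looking to the locker's -y. The cover is a grey-green pan 107 (x) x 150 mm (y), its top 111 mm and its lower edge 87 mm above the desk. The face lies 13 mm inside the locker's right-hand side (85 mm high); beyond it the space is free.
- cover: The grey-green sliding cover. Origin: middle of its lower front edge, 87 mm above the desk, in line with the bolt; axes as the locker's. The brass keeper for the bolt stands 12 mm out from its front.
- cover_travel (a joint): How far the cover is open, m: 0 shut, 0.125 fully open at its stop, having moved to the locker's left (+y). It slides with about 3 N and stays where it is left.
- office_stamp: loose rubber stamp with a round wooden knob, 42 x 24 mm, 61 mm tall, standing on the locker's front deck to the left of the catch; origin centre of its underside
- mug: Bystander: white mug, 78 mm across, 88 mm tall, loose on the desk. Origin: centre of its underside.
- pen_pot: Bystander: dark steel pen pot, 72 mm across, 95 mm tall, loose on the desk. Origin: centre of its underside.
- stapler: Bystander: stapler, about 135 x 36 x 55 mm, loose on the desk. Origin: centre of its underside.
- tape_dispenser: Bystander: black tape dispenser, 120 x 50 x 74 mm, loose on the desk. Origin: centre of its underside.
- ink_pad: Bystander: flat ink pad, black and red, 75 x 115 x 16 mm, loose on the desk. Origin: centre of its underside.
- hole_punch: Bystander: hole punch, about 105 x 110 x 60 mm, loose on the desk. Origin: centre of its underside.

How it is judged:
By the outcome, as a careful person would: the job done as asked, in the order asked, and still so for the second after the job is handed in, with the robot touching nothing.
It also fails if it takes over 54 s, if anything falls off the work surface, if the arm or the gripper's body presses on something with over 40 N, if the wrist force passes 120 N, or if a joint passes its speed limit or range.

## Working session

There is one attempt and no reset: what is moved stays moved. The work goes in short steps, Python scripts to look and compute and a tool call to move; the robot and the scene stay as the last step left them, time stands still between calls to the robot, and variables do not carry over. Pictures are saved under pics/ and viewed, and the job is handed in when it is done.

Besides the shell and the picture viewer there is one more tool, called after "Call:" by a JSON object that holds its "method" and its "body", one argument or row to a line. carry_out: Moves the arm, as the interface text tells. Its arguments: {"type":"object","properties":{"increments":{"type":"array"},"grip_force":{"type":"number"}},"required":["increments"]}

```bash
mkdir -p pics; cat > h.py <<'E'
import numpy as np, cv2
from cell import env
def snap(n,tag):
    o=env.get_obs(); im,d=env.read_camera(n)
    cv2.imwrite(f'pics/{tag}.png',im[:,:,::-1]); np.savez(f'pics/{tag}.npz',d=d,im=im,p=o['tool_pos'],r=o['tool_rot'])
    return o,im,d
def Rm(r):
    from scipy.spatial.transform import Rotation as R
    return R.from_euler('xyz',r,degrees=True).as_matrix()
def cam(n,tag):
    c=env.get_calibration(n);K=np.array(c['K'])
    if n=='wrist':
        z=np.load(f'pics/{tag}.npz');T=np.eye(4);T[:3,:3]=Rm(z['r']);T[:3,3]=z['p'];W=T@np.array(c['T_tool_cam'])
    else: W=np.linalg.inv(np.array(c['camera_from_world']))
    return K,W
def pt(n,tag,u,v,depth=None,z=None):
    K,W=cam(n,tag); d=np.load(f'pics/{tag}.npz')['d']
    ray=np.linalg.inv(K)@[u,v,1]
    if z is not None:
        r=W[:3,:3]@ray; s=(z-W[2,3])/r[2]; return W[:3,3]+s*r
    s=d[int(round(v)),int(round(u))] if depth is None else depth
    return (W@np.append(ray*s,1))[:3]
def proj(n,tag,P):
    K,W=cam(n,tag); q=np.linalg.inv(W)@np.append(P,1); q=K@q[:3]; return q[:2]/q[2]
def tri(obs):
    A=np.zeros((3,3));b=np.zeros(3)
    for n,tag,u,v in obs:
        K,W=cam(n,tag);r=W[:3,:3]@(np.linalg.inv(K)@[u,v,1]);r/=np.linalg.norm(r);M=np.eye(3)-np.outer(r,r);A+=M;b+=M@W[:3,3]
    return np.linalg.solve(A,b)
def crop(tag,x0,y0,x1,y1,out):
    im=cv2.imread(f'pics/{tag}.png')[y0:y1,x0:x1]; s=min(800/(x1-x0),600/(y1-y0))
    cv2.imwrite(f'pics/{out}.png',cv2.resize(im,None,fx=s,fy=s,interpolation=cv2.INTER_CUBIC)); print(out,'scale',s)
E
python3 - <<'E'
from h import *
for n in ['top','side','wrist']:
    o,_,_=snap(n,n+'0')
print(o)
for n in ['top','side','wrist']: print(cam(n,n+'0'))
E
```

```text
{'time_s': 0.1, 'qpos': array([-67.02919449,  18.43419386,  -4.01584116,  83.16856092,
         1.29371949,  78.53851288,  -3.2617835 ]), 'joint_velocities': array([-0.03500293, -0.18658755, -0.04461111, -0.19264201, -0.12314371,
        0.05324429, -0.07753275]), 'effort': array([-1.48413219e-04, -4.92572844e+01, -4.05778997e-01, -3.13398206e+01,
       -6.40445855e-02,  3.94687825e-02,  8.31016860e-05]), 'tool_pos': array([0.2451619 , 0.60179831, 0.40377196]), 'tool_rot': array([1.79995977e+02, 9.61083428e-02, 6.78370549e+01]), 'force': array([ 0.00604851,  0.01268418, -0.27594071]), 'wrist_torque': array([-0.0221083 ,  0.04345378,  0.00993752]), 'grip_width': 0.08691722004160775}
(array([[403.21416675,   0.        , 324.03550396],
       [  0.        , 403.21416675, 204.7816259 ],
       [  0.        ,   0.        ,   1.        ]]), array([[ 0.02947075, -0.99112484,  0.12962651,  0.29272501],
       [-0.99956407, -0.02945184,  0.00206323,  0.0223385 ],
       [ 0.00177282, -0.1296308 , -0.99156075,  1.40112032],
       [ 0.        ,  0.        ,  0.        ,  1.        ]]))
(array([[465.06972594,   0.        , 310.98350173],
       [  0.        , 465.06972594, 199.37626452],
       [  0.        ,   0.        ,   1.        ]]), array([[-0.97445315, -0.10831663,  0.19674495,  0.1918456 ],
       [-0.22442945,  0.50283505, -0.83473848,  1.28823131],
       [-0.0085142 , -0.8575689 , -0.51429864,  0.8561828 ],
       [ 0.        ,  0.        ,  0.        ,  1.        ]]))
(array([[276.53394653,   0.        , 313.82152687],
       [  0.        , 276.53394653, 198.68759056],
       [  0.        ,   0.        ,   1.        ]]), array([[ 0.37736583,  0.89240863,  0.2473901 ,  0.17741417],
       [ 0.92606201, -0.36306095, -0.10293635,  0.62807477],
       [-0.0020436 ,  0.26794324, -0.96343253,  0.38444629],
       [ 0.        ,  0.        ,  0.        ,  1.        ]]))
```

View pics/top0.png

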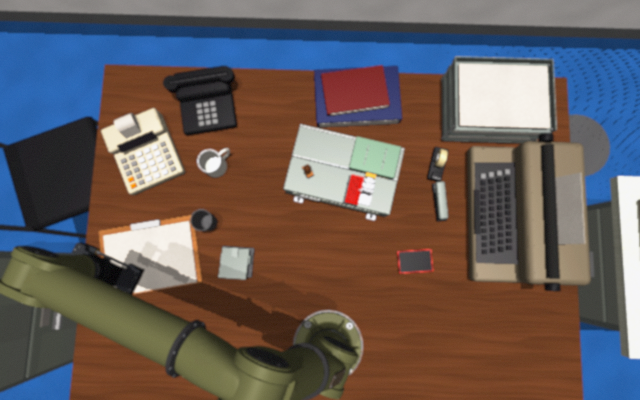

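View pics/side0.png

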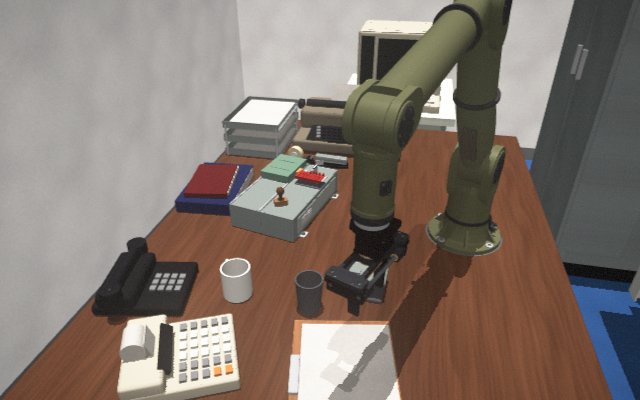

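View pics/wrist0.png

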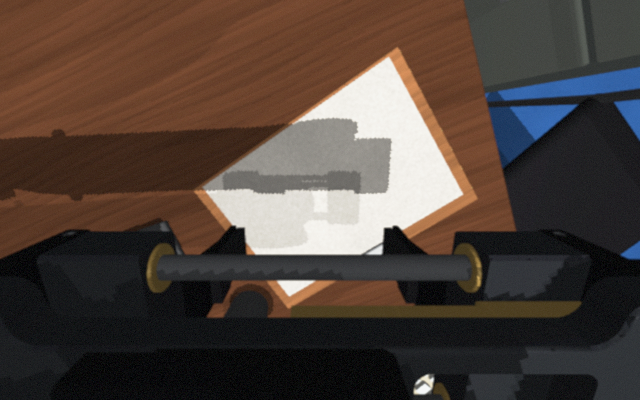

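The top view shows the locker around (345,170), with the tab and catch near (360,185). The stapler and tape dispenser stand to its right at (440,180).

```bash
python3 - <<'E'
from h import *
crop('top0',275,115,460,235,'top0c')
for uv in [(299,127),(405,146),(392,214),(285,190)]: print(uv,pt('top','top0',*uv,z=0.085))
for uv in [(360,185),(440,163),(440,200),(420,262),(213,161),(203,220)]: print(uv,pt('top','top0',*uv))
E
```

```text
top0c scale 4.324324324324325
(299, 127) [0.72703018 0.11738172 0.085     ]
(405, 146) [ 0.67177929 -0.24073944  0.085     ]
(392, 214) [ 0.44090014 -0.19885384  0.085     ]
(285, 190) [0.510226   0.15556877 0.085     ]
(360, 185) [ 0.52960802 -0.08982696  0.11109105]
(440, 163) [ 0.6228699  -0.36477974  0.06079537]
(440, 200) [ 0.49884675 -0.36975539  0.04007705]
(420, 262) [ 0.28722102 -0.30744481  0.01398721]
(213, 161) [ 0.62136411  0.42468367 -0.00158516]
(203, 220) [0.40958428 0.44423295 0.00369122]
```

View pics/top0c.png

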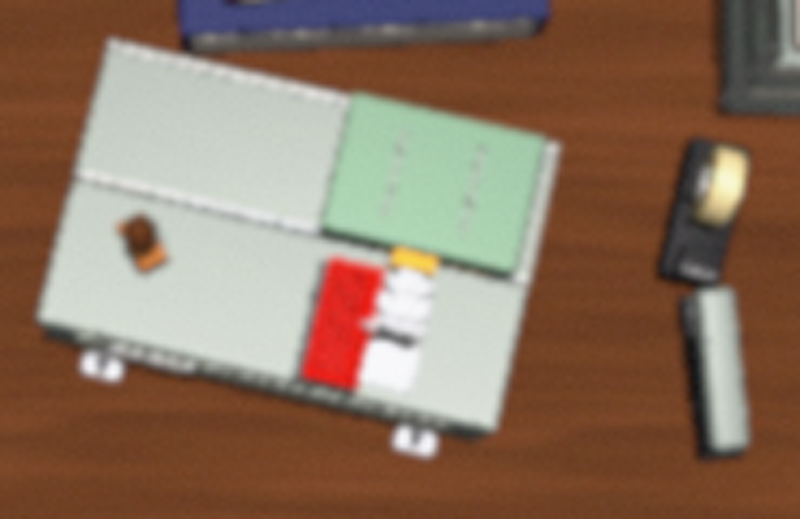

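Call:
{"method": "carry_out", "body": {
  "increments": [
    [0.355, -0.692, 0.03, 12, -1],
    [0.355, -0.692, 0.03, 12, -1],
    [0.355, -0.692, 0.03, 12, -1],
    [0.355, -0.692, 0.03, 12, -1],
    [0.355, -0.692, 0.03, 12, -1],
    [0.355, -0.692, 0.03, 12, -1],
    [0.355, -0.692, 0.03, 12, -1],
    [0.355, -0.692, 0.03, 12, -1],
    [0.355, -0.692, 0.03, 12, -1],
    [0.355, -0.692, 0.03, 12, -1],
    [0.355, -0.692, 0.03, 12, -1],
    [0.355, -0.692, 0.03, 12, -1],
    [0.355, -0.692, 0.03, 12, -1],
    [0.355, -0.692, 0.03, 12, -1],
    [0.355, -0.692, 0.03, 12, -1],
    [0.355, -0.692, 0.03, 12, -1],
    [0.355, -0.692, 0.03, 12, -1],
    [0.355, -0.692, 0.03, 12, -1],
    [0.355, -0.692, 0.03, 12, -1],
    [0.355, -0.692, 0.03, 12, -1]
  ]
}}

```text
time_s: 2.15
tool_pos: [0.6, -0.0882, 0.4347]
tool_rot: [-180.0, -0.1, 80.0]
force: [0.5, 0.2, -0.1]
grip_width: 0.0868
```

```bash
python3 - <<'E'
from h import *
o,_,_=snap('wrist','w1')
print(o['tool_pos'],o['tool_rot'],o['time_s'])
E
```

```text
[ 0.60004699 -0.08822978  0.43473348] [-1.79982702e+02 -5.95865810e-02  7.99968307e+01] 2.15
```

View pics/w1.png

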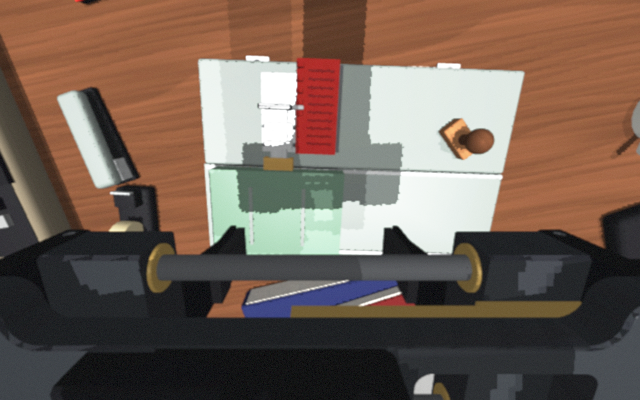

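w1: the tab's black top edge is around (280,106), the red plate spans (297–340, 58–153), and the keeper is at (278,164). The cover's right-hand end edge is at x≈208, and the stamp is at (465,140). I'll take a second view from closer.

Call:
{"method": "carry_out", "body": {
  "increments": [
    [0.01, -0.06, -0.08, 0, -1],
    [0.01, -0.06, -0.08, 0, -1],
    [0.01, -0.06, -0.08, 0, -1],
    [0.01, -0.06, -0.08, 0, -1]
  ]
}}

```text
time_s: 2.6
tool_pos: [0.6098, -0.1498, 0.3539]
tool_rot: [-179.9, -0.0, 79.8]
force: [0.8, 0.1, 0.6]
grip_width: 0.0875
```

```bash
python3 - <<'E'
from h import *
o,_,_=snap('wrist','w2')
print(o['tool_pos'],o['tool_rot'],o['time_s'])
crop('w1',190,50,350,170,'w1c')
crop('w2',160,0,480,240,'w2c')
E
```

```text
[ 0.60982398 -0.14979377  0.35385871] [-1.79871295e+02 -1.44444069e-02  7.98031716e+01] 2.6
w1c scale 5.0
w2c scale 2.5
```

View pics/w1c.png

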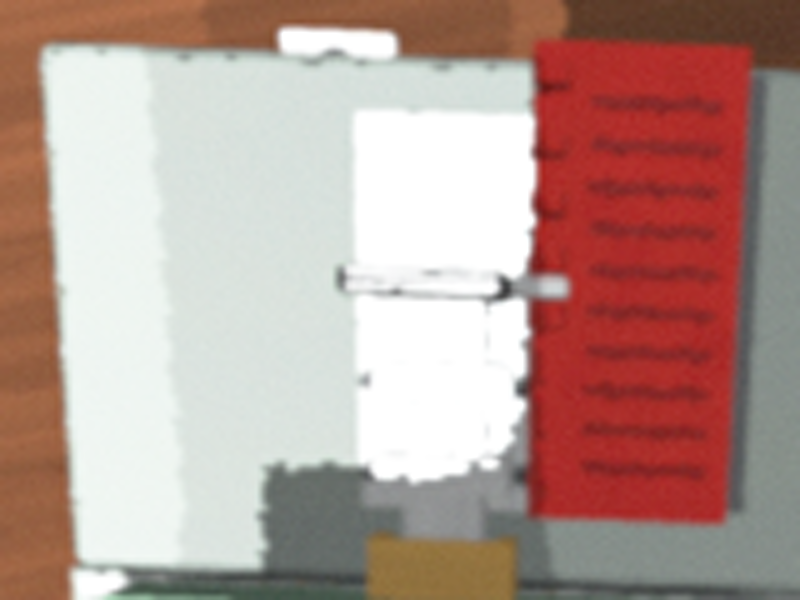

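View pics/w2c.png

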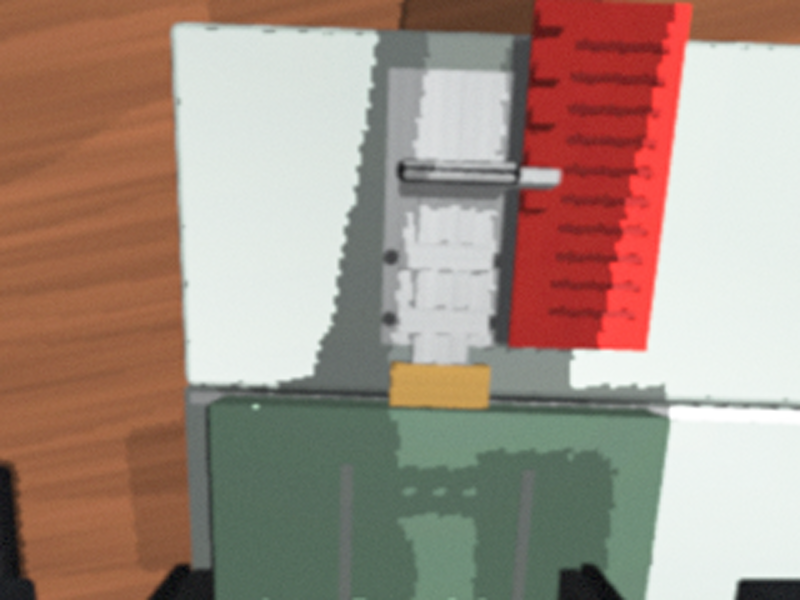

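```bash
python3 - <<'E'
from h import *
a=lambda x,y:('wrist','w1',(x+.5)/5-.5+190,(y+.5)/5-.5+50)
b=lambda x,y:('wrist','w2',(x+.5)/2.5-.5+160,(y+.5)/2.5-.5)
P={}
for n,p,q in [('tabR',(341,279),(402,171)),('tabL',(508,287),(519,175)),('lugend',(569,287),(560,177)),
  ('cFL',(750,47),(692,3)),('cBL',(728,521),(648,350)),('cBR',(530,515),(510,347)),('keepR',(368,540),(391,364)),('keepL',(518,540),(490,366)),('lockFR',(42,45),(173,25))]:
    P[n]=tri([a(*p),b(*q)]); print(n,P[n].round(4), 'w1 depth',pt(*a(*p)).round(4),'w2',pt(*b(*q)).round(4))
for n,q in [('covR',(212,403)),('covL',(667,414))]: print(n,pt(*b(*q),z=.111).round(4),pt(*b(q[0]+6,q[1]+25)).round(4))
for n,q in [('lFR',(173,25)),('lBR?',(187,385))]: print(n,pt(*b(*q),z=.085).round(4))
d=P['cFL']-P['cBL'];print('yaw catch',np.degrees(np.arctan2(d[1],d[0]))+180)
d=pt(*b(667,414),z=.111)-pt(*b(212,403),z=.111);print('yaw cov',np.degrees(np.arctan2(d[1],d[0]))-90)
d=P['tabL']-P['tabR'];print('yaw tab',np.degrees(np.arctan2(d[1],d[0]))-90)
for n in P:
  print(n,pt(*a(*{'tabR':(341,279),'tabL':(508,287),'cFL':(750,47),'cBL':(728,521),'cBR':(530,515)}.get(n,(0,0))),z=.131 if 'tab' in n else .114).round(4)) if n[:3]in('tab','cFL','cBL','cBR') else 0
# deck edge fit yaw from top: right edge of locker
E
```

```text
tabR [ 0.5036 -0.1275  0.1317] w1 depth [ 0.5033 -0.1276  0.1318] w2 [ 0.5039 -0.1275  0.1321]
tabL [ 0.5102 -0.0961  0.1295] w1 depth [ 0.5102 -0.0962  0.1276] w2 [ 0.5103 -0.0964  0.1311]
lugend [ 0.5122 -0.0843  0.1263] w1 depth [ 0.5115 -0.0846  0.1144] w2 [ 0.5108 -0.0815  0.1153]
cFL [ 0.4736 -0.0412  0.116 ] w1 depth [ 0.4524 -0.0273 -0.0006] w2 [0.4399 0.0098 0.0009]
cBL [ 0.565  -0.0596  0.114 ] w1 depth [ 0.5683 -0.058   0.0853] w2 [ 0.5687 -0.0494  0.0852]
cBR [ 0.5565 -0.1017  0.1123] w1 depth [ 0.5588 -0.1039  0.0853] w2 [ 0.5565 -0.102   0.1142]
keepR [ 0.5561 -0.1395  0.1028] w1 depth [ 0.5563 -0.1395  0.1028] w2 [ 0.5559 -0.1395  0.1037]
keepL [ 0.5629 -0.1067  0.0974] w1 depth [ 0.5641 -0.1079  0.0852] w2 [ 0.5642 -0.1052  0.0857]
lockFR [ 0.4406 -0.1894  0.0832] w1 depth [ 0.4408 -0.1892  0.0846] w2 [ 0.4417 -0.1888  0.0854]
covR [ 0.5573 -0.1986  0.111 ] [ 0.5653 -0.198   0.1135]
covL [ 0.587 -0.054  0.111] [ 0.602  -0.0431  0.086 ]
lFR [ 0.4416 -0.1889  0.085 ]
lBR? [ 0.5517 -0.2129  0.085 ]
yaw catch 348.6157039354997
yaw cov -11.59003428136532
yaw tab -11.88670177859619
tabR [ 0.5032 -0.1278  0.131 ]
tabL [ 0.5104 -0.096   0.131 ]
cFL [ 0.4733 -0.041   0.114 ]
cBL [ 0.5648 -0.0596  0.114 ]
cBR [ 0.5561 -0.1016  0.114 ]
```

Call:
{"method": "carry_out", "body": {
  "increments": [
    [-0.075, 0.058, 0.0, -1.5, 0.08],
    [-0.075, 0.058, 0.0, -1.5, 0.08],
    [-0.075, 0.058, 0.0, -1.5, 0.08],
    [-0.075, 0.058, -0.025, -1.5, 0.08],
    [-0.075, 0.058, -0.025, -1.5, 0.08],
    [-0.075, 0.058, -0.025, -1.5, 0.08],
    [-0.075, 0.058, -0.025, -1.5, 0.08],
    [-0.075, 0.058, -0.025, -1.5, 0.08]
  ]
}}

```text
time_s: 3.45
tool_pos: [0.5358, -0.0922, 0.331]
tool_rot: [179.9, -0.0, 78.3]
force: [-0.2, -0.4, 0.7]
grip_width: 0.0409
```

```bash
python3 - <<'E'
from h import *
o,_,_=snap('wrist','w3')
print(o['tool_pos'],o['tool_rot'],o['time_s'],o['grip_width'],o['force'])
snap('side','s3');snap('top','t3')
crop('s3',220,140,380,260,'s3c')
crop('w3',160,0,480,240,'w3c')
E
```

```text
[ 0.53583441 -0.09220454  0.33095897] [ 1.79892182e+02 -1.76192924e-02  7.83318026e+01] 3.45 0.040925324996981385 [-0.23672889 -0.43418132  0.7035503 ]
s3c scale 5.0
w3c scale 2.5
```

View pics/w3c.png

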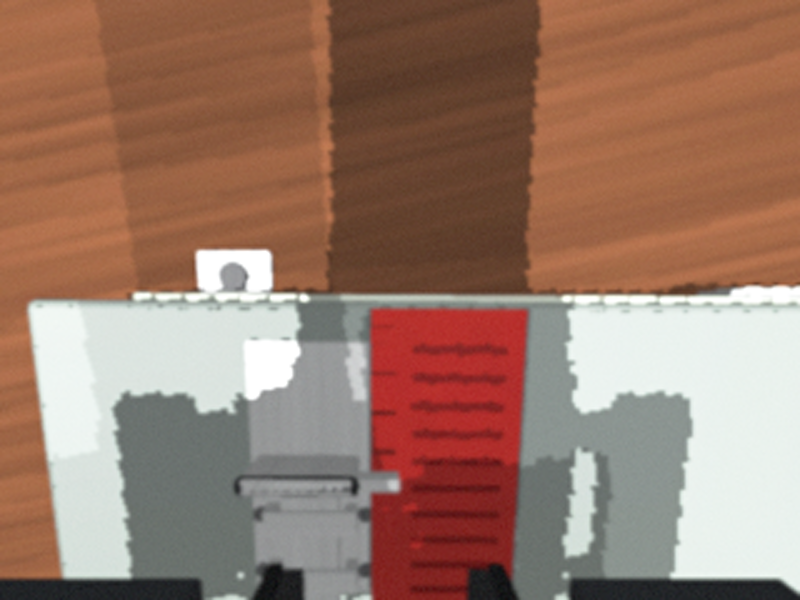

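View pics/s3c.png

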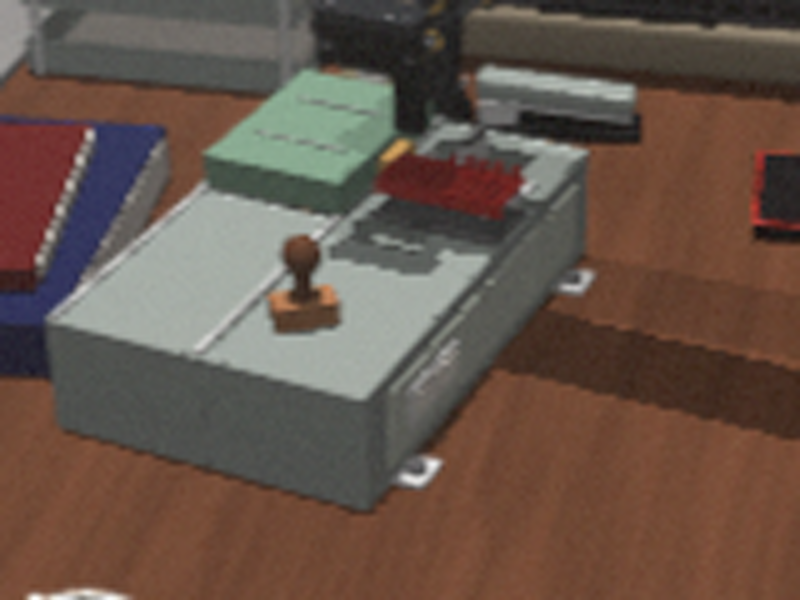

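Call:
{"method": "carry_out", "body": {
  "increments": [
    [0, 0, -0.015, 0, 0.08],
    [0, 0, -0.03, 0, 0.08],
    [0, 0, -0.034, 0, 0.08],
    [0, 0, -0.037, 0, 0.08],
    [0, 0, -0.039, 0, 0.08],
    [0, 0, -0.041, 0, 0.08],
    [0, 0, -0.041, 0, 0.08],
    [0, 0, -0.041, 0, 0.08],
    [0, 0, -0.041, 0, 0.08]
  ]
}}

```text
time_s: 4.5
tool_pos: [0.5348, -0.092, 0.2892]
tool_rot: [-179.9, -0.0, 78.3]
force: [-4.5, 0.1, 7.9]
grip_width: 0.04
```

```bash
python3 - <<'E'
from h import *
o,_,_=snap('side','s4')
print(o['tool_pos'],o['force'],o['wrist_torque'])
o=env.get_obs();print(o['tool_pos'],o['force'],o['wrist_torque'])
crop('s4',265,140,345,200,'s4c')
snap('top','t4');crop('t4',320,150,420,225,'t4c')
E
```

```text
[ 0.53478077 -0.09203792  0.28919607] [-4.52452172  0.1292953   7.92817179] [0.26918442 0.82064697 0.04533928]
[ 0.53475501 -0.09204954  0.28916955] [-4.06462043  1.06219622  7.11529782] [0.26882283 0.81482507 0.13346018]
s4c scale 10.0
t4c scale 8.0
```

View pics/s4c.png

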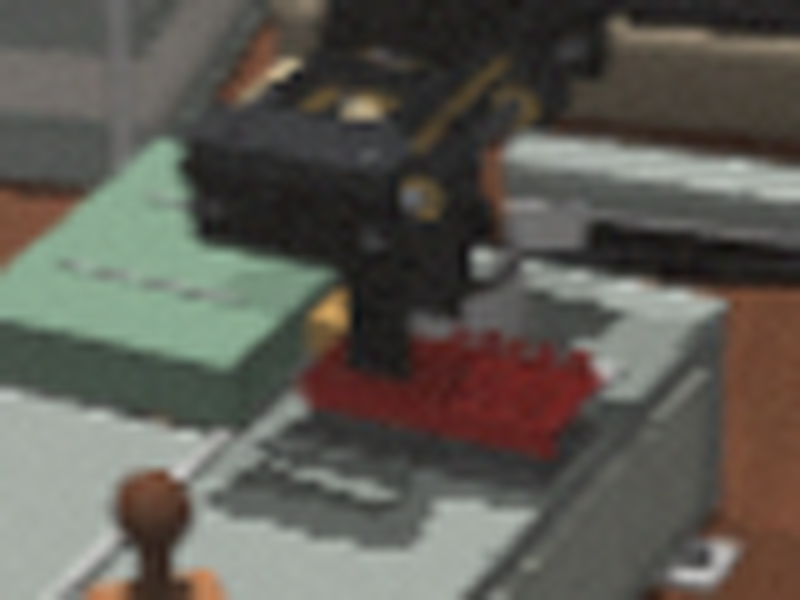

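Call:
{"method": "carry_out", "body": {
  "increments": [
    [0, 0, -0.0015, 0, 0.08],
    [-0.0029, 0.0006, -0.0015, 0, 0.08],
    [-0.0059, 0.0012, -0.0015, 0, 0.08],
    [-0.0088, 0.0018, -0.0015, 0, 0.08],
    [-0.0118, 0.0024, -0.0015, 0, 0.08],
    [-0.0147, 0.003, -0.0015, 0, 0.08],
    [-0.0176, 0.0037, -0.0015, 0, 0.08],
    [-0.0206, 0.0043, -0.0015, 0, 0.08],
    [-0.0235, 0.0049, -0.0015, 0, 0.08],
    [-0.0264, 0.0055, -0.0015, 0, 0.08],
    [-0.0294, 0.0061, -0.0015, 0, 0.08],
    [-0.0323, 0.0067, -0.0015, 0, 0.08],
    [-0.0352, 0.0073, -0.0015, 0, 0.08],
    [-0.0352, 0.0073, -0.0015, 0, 0.08]
  ]
}}

```text
time_s: 6.0
tool_pos: [0.5026, -0.0851, 0.2899]
tool_rot: [179.4, -0.1, 78.3]
force: [4.9, -1.4, 8.8]
grip_width: 0.0399
```

```bash
python3 - <<'E'
from h import *
o,_,_=snap('wrist','w5')
print(o['tool_pos'],o['force'],o['wrist_torque'])
crop('w5',160,80,480,320,'w5c')
E
```

```text
[ 0.50262981 -0.08512745  0.28988897] [ 4.89001022 -1.35029994  8.84903481] [-0.01546135 -1.21184507 -0.09411947]
w5c scale 2.5
```

View pics/w5c.png

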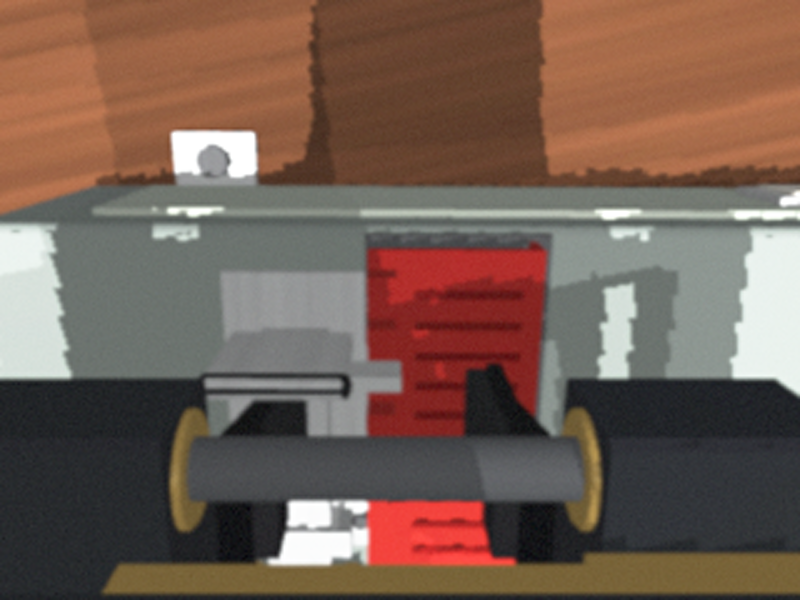

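```bash
python3 - <<'E'
from h import *
p=pt('wrist','w5',(275.5)/2.5-.5+160,(384.5)/2.5-.5+80,z=.131);print(p,(p-[.5068,-.112,.131])@[.979,-.203,0])
for x,y in [(430,350),(500,280),(430,260),(520,540),(450,540)]: print(pt('wrist','w5',(x+.5)/2.5-.5+160,(y+.5)/2.5-.5+80))
E
```

```text
[ 0.4847768  -0.10695523  0.131     ] -0.022584801081404704
[ 0.49250529 -0.07275273  0.10830362]
[ 0.47837226 -0.05282357  0.10790803]
[ 0.46981975 -0.06851835  0.10889259]
[ 0.51190185 -0.06315519  0.16125391]
[ 0.54730878 -0.07757793  0.10842502]
```

The bolt is drawn about 22 mm and the plate is pressed about 6 mm. I'll press slightly deeper and continue to the stop.

Call:
{"method": "carry_out", "body": {
  "increments": [
    [0, 0, -0.001, 0, 0.08],
    [0, 0, -0.002, 0, 0.08],
    [-0.0029, 0.0006, -0.002, 0, 0.08],
    [-0.0059, 0.0012, -0.002, 0, 0.08],
    [-0.0088, 0.0018, -0.002, 0, 0.08],
    [-0.0118, 0.0024, -0.002, 0, 0.08],
    [-0.0137, 0.0028, -0.002, 0, 0.08],
    [-0.0137, 0.0028, -0.002, 0, 0.08],
    [-0.0137, 0.0028, -0.002, 0, 0.08]
  ]
}}

```text
time_s: 6.95
tool_pos: [0.4894, -0.0824, 0.2882]
tool_rot: [179.4, -0.1, 78.3]
force: [6.5, -1.3, 9.0]
grip_width: 0.0398
```

```bash
python3 - <<'E'
from h import *
o,_,_=snap('wrist','w6')
print(o['tool_pos'],o['force'],o['wrist_torque'])
crop('w6',160,80,480,320,'w6c')
for x,y in [(430,350),(430,330),(480,320),(450,540)]: print(pt('wrist','w6',(x+.5)/2.5-.5+160,(y+.5)/2.5-.5+80))
E
```

```text
[ 0.48941468 -0.08238523  0.28818031] [ 6.45943753 -1.27516984  8.96564694] [-0.01801316 -1.43163606 -0.07231344]
w6c scale 2.5
[ 0.47991944 -0.07002259  0.1055097 ]
[ 0.47425052 -0.06904285  0.10686874]
[ 0.47439555 -0.0565198   0.10630243]
[ 0.53344441 -0.07479946  0.10797566]
```

View pics/w6c.png

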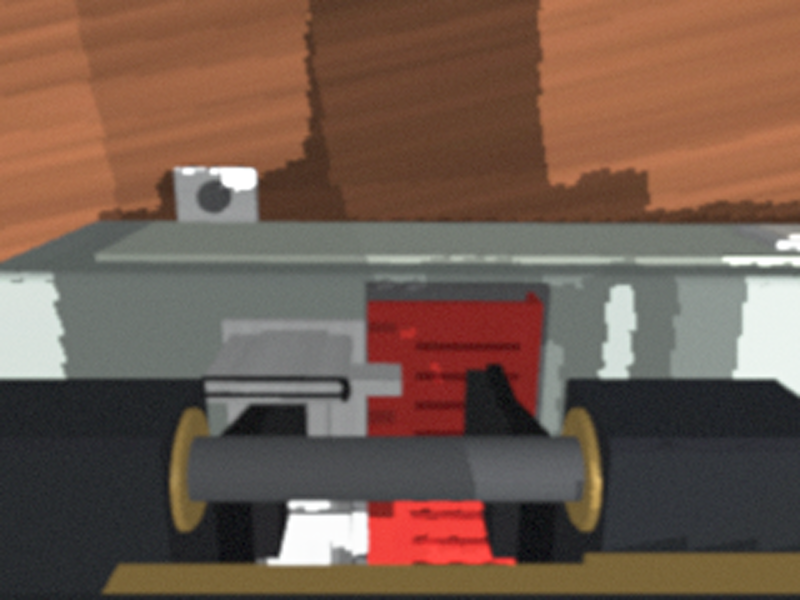

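Call:
{"method": "carry_out", "body": {
  "increments": [
    [-0.002, 0.0004, 0, 0, 0.08],
    [-0.004, 0.0008, 0, 0, 0.08],
    [-0.006, 0.0012, 0, 0, 0.08],
    [-0.006, 0.0012, 0, 0, 0.08],
    [-0.006, 0.0012, 0, 0, 0.08]
  ]
}}

```text
time_s: 7.5
tool_pos: [0.4868, -0.0817, 0.2892]
tool_rot: [178.6, -0.1, 78.4]
force: [20.1, -3.9, -2.7]
grip_width: 0.0399
```

```bash
python3 - <<'E'
from h import *
o,_,_=snap('wrist','w7')
print(o['tool_pos'],o['force'],o['wrist_torque'])
p=pt('wrist','w6',(275.5)/2.5-.5+160,(388.5)/2.5-.5+80,z=.131);print(p,(p-[.5068,-.112,.131])@[.979,-.203,0])
crop('w7',160,80,480,320,'w7c')
E
```

```text
[ 0.48682978 -0.08174476  0.2891818 ] [20.07526041 -3.89627098 -2.72752192] [-0.45797882 -4.65891275  0.34263079]
[ 0.47198803 -0.10400502  0.131     ] -0.0357038999839101
w7c scale 2.5
```

View pics/w7c.png

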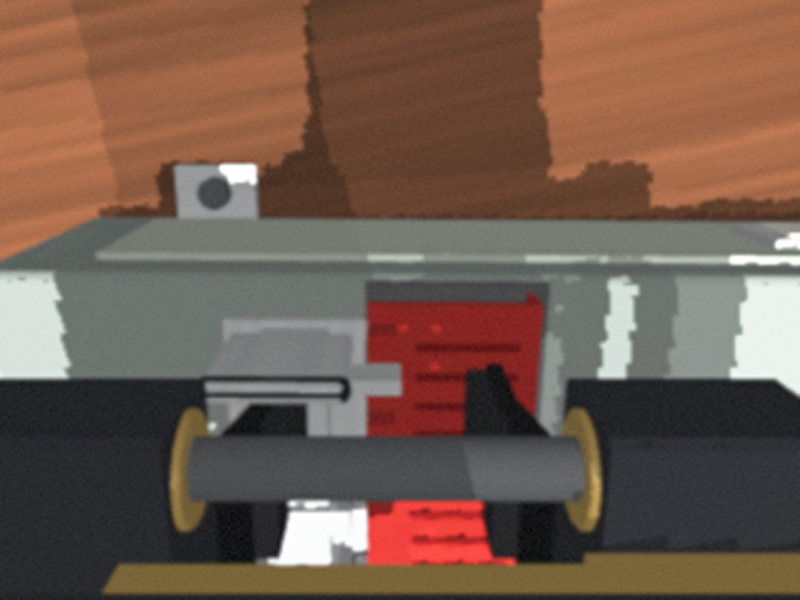

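The force rose to 20 N and the tab has stopped moving, so the bolt is at its stop. I'll relax the push, then lift.

Call:
{"method": "carry_out", "body": {
  "increments": [
    [0.004, -0.0008, 0, 0, 0.08],
    [0.007, -0.0014, 0, 0, 0.08],
    [0.008, -0.0017, 0.003, 0, 0.08],
    [0.008, -0.0017, 0.008, 0, 0.08],
    [0.008, -0.0017, 0.015, 0, 0.08],
    [0.008, -0.0017, 0.03, 0, 0.08],
    [0.008, -0.0017, 0.055, 0, 0.08],
    [0.045, -0.01, 0.07, 0, 0.08],
    [0.08, -0.017, 0.085, 0, 0.08],
    [0.09, -0.018, 0.095, 0, 0.08],
    [0.09, -0.018, 0.095, 0, 0.08],
    [0.09, -0.018, 0.095, 0, 0.08]
  ]
}}

```text
time_s: 8.75
tool_pos: [0.5695, -0.0988, 0.3791]
tool_rot: [-179.8, 0.0, 78.3]
force: [0.0, 0.1, 0.0]
grip_width: 0.0402
```

```bash
python3 - <<'E'
from h import *
o,_,_=snap('wrist','w8')
print(o['tool_pos'],o['tool_rot'],o['force'],o['time_s'])
crop('w8',160,0,480,240,'w8c')
E
```

```text
[ 0.56954633 -0.09877293  0.37905841] [-1.79841010e+02  3.16891390e-02  7.83211059e+01] [0.00535228 0.11068676 0.03582402] 8.75
w8c scale 2.5
```

View pics/w8c.png

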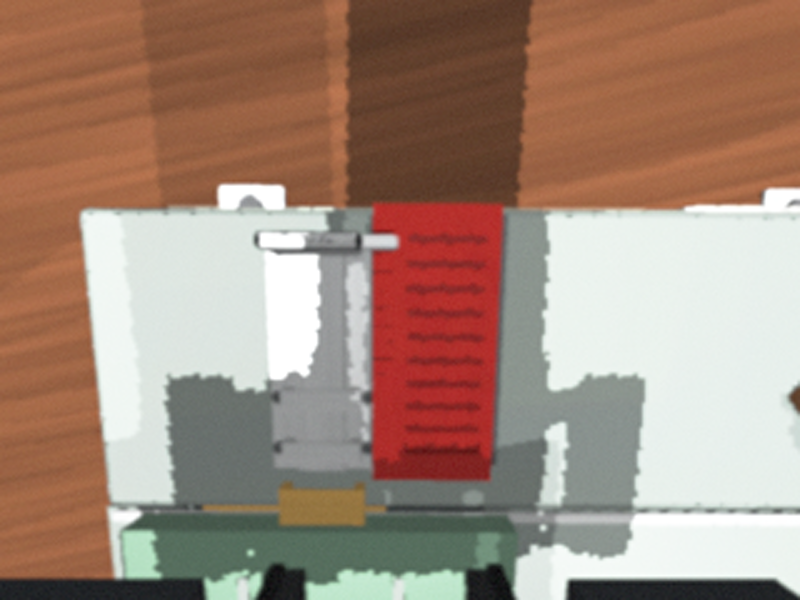

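```bash
python3 - <<'E'
from h import *
b=lambda x,y:('wrist','w8',(x+.5)/2.5-.5+160,(y+.5)/2.5-.5)
p=pt(*b(308,241),z=.131);print(p,(p-[.5068,-.112,.131])@[.979,-.203,0])
for q in [(440,300),(440,400),(460,225),(440,462)]: print(pt(*b(*q)))
for q in [(140,514),(505,519),(122,531),(515,530)]: print('cov',pt(*b(*q),z=.111),pt(*b(*q)))
E
```

```text
[ 0.47340261 -0.10502758  0.131     ] -0.03411144891562585
[ 0.49922148 -0.06668613  0.11415698]
[ 0.53277576 -0.07290298  0.11424871]
[ 0.47709203 -0.05597038  0.11553405]
[ 0.55480794 -0.0770113   0.11465162]
cov [ 0.55249719 -0.19100301  0.111     ] [ 0.55721305 -0.20012952  0.08951369]
cov [ 0.5822013  -0.05691272  0.111     ] [ 0.58800124 -0.05496318  0.09388115]
cov [ 0.55757085 -0.19966056  0.111     ] [ 0.55763687 -0.19978705  0.11072476]
cov [ 0.58726932 -0.05389479  0.111     ] [ 0.58741397 -0.05384404  0.11059726]
```

Call:
{"method": "carry_out", "body": {
  "grip_force": 5,
  "increments": [
    [0.033, -0.146, 0, 0, 1],
    [0.033, -0.146, 0, 0, 1],
    [0.033, -0.146, 0, 0, 1],
    [0.033, -0.146, 0, 0, 1],
    [0.033, -0.146, -0.03, 0, 1],
    [0.033, -0.146, -0.06, 0, 1],
    [0.033, -0.146, -0.085, 0, 1],
    [0.033, -0.146, -0.1, 0, 1],
    [0.033, -0.146, -0.103, 0, 1],
    [0.033, -0.146, -0.103, 0, 1],
    [0.033, -0.146, -0.103, 0, 1]
  ]
}}

```text
time_s: 9.9
tool_pos: [0.6037, -0.2449, 0.2788]
tool_rot: [179.9, 0.0, 78.3]
force: [-0.7, -0.1, -0.0]
grip_width: 0.0003
```

```bash
python3 - <<'E'
from h import *
o,_,_=snap('side','s9')
print(o['tool_pos'],o['tool_rot'],o['force'],o['time_s'],o['grip_width'])
crop('s9',220,120,380,240,'s9c')
E
```

```text
[ 0.60368154 -0.24493203  0.27878264] [1.79868673e+02 3.59098024e-03 7.83390243e+01] [-0.66730307 -0.11835843 -0.04198389] 9.9 0.00033073267194982806
s9c scale 5.0
```

View pics/s9c.png

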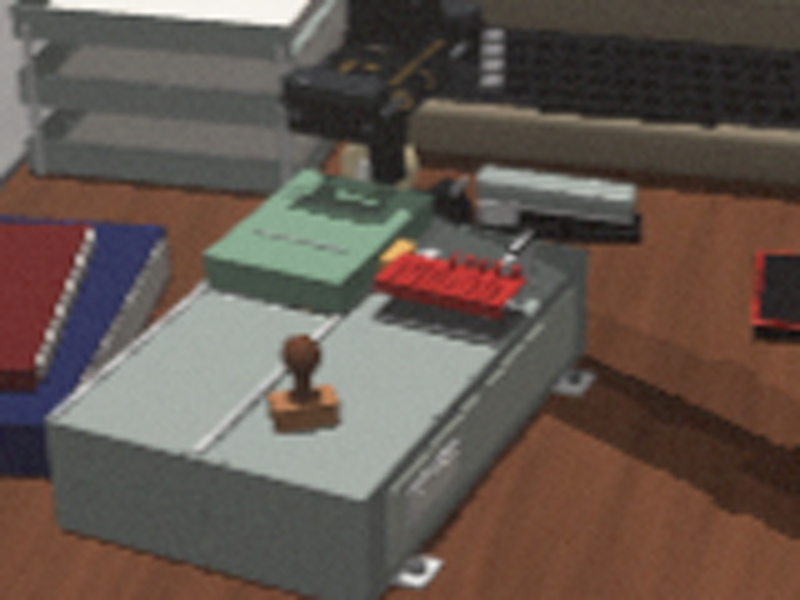

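Call:
{"method": "carry_out", "body": {
  "increments": [
    [0.0016, 0.0078, 0, 0, 1],
    [0.0032, 0.0157, 0, 0, 1],
    [0.0045, 0.0215, 0, 0, 1],
    [0.0057, 0.0274, 0, 0, 1],
    [0.0069, 0.0333, 0, 0, 1],
    [0.0081, 0.0392, 0, 0, 1],
    [0.0097, 0.047, 0, 0, 1],
    [0.0114, 0.0548, 0, 0, 1],
    [0.013, 0.0627, 0, 0, 1],
    [0.0146, 0.0705, 0, 0, 1],
    [0.0162, 0.0783, 0, 0, 1],
    [0.0179, 0.0862, 0, 0, 1],
    [0.0195, 0.094, 0, 0, 1],
    [0.0211, 0.1018, 0, 0, 1],
    [0.0227, 0.1097, 0, 0, 1],
    [0.0244, 0.1175, 0, 0, 1],
    [0.0256, 0.1234, 0, 0, 1],
    [0.0264, 0.1273, 0, 0, 1],
    [0.0264, 0.1273, 0, 0, 1]
  ]
}}

```text
time_s: 11.85
tool_pos: [0.6297, -0.1159, 0.277]
tool_rot: [-179.9, -0.1, 78.4]
force: [-0.8, 0.1, 0.9]
grip_width: 0.0006
```

```bash
python3 - <<'E'
from h import *
o,_,_=snap('side','s10')
print(o['tool_pos'],o['tool_rot'],o['force'],o['time_s'])
crop('s10',220,120,380,240,'s10c')
E
```

```text
[ 0.62968201 -0.11591944  0.27696481] [-1.79915435e+02 -9.24626726e-02  7.84142635e+01] [-0.82360784  0.14400694  0.8715547 ] 11.85
s10c scale 5.0
```

View pics/s10c.png

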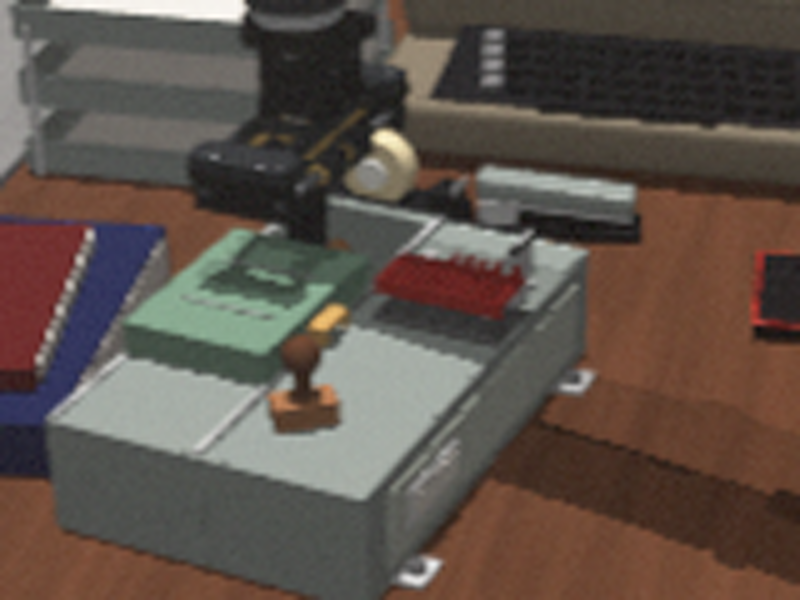

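```bash
python3 - <<'E'
from h import *
crop('w1',420,100,520,175,'w1s'); crop('s10',265,180,305,210,'s10s')
L=lambda p:((p-[.5068,-.112,0])@[.979,-.203,0],(p-[.5068,-.112,0])@[.203,.979,0],p[2])
d=np.load('pics/w1.npz')['d']
pts=[L(pt('wrist','w1',u,v)) for u in range(436,500) for v in range(112,165)]
pts=np.array([p for p in pts if p[2]>.09])
lo=pts[pts[:,2]<.115];print(lo.min(0),lo.max(0),pts.min(0),pts.max(0))
E
```

```text
w1s scale 8.0
s10s scale 20.0Traceback (most recent call last):
  File "<stdin>", line 5, in <module>
  File "h.py", line 17, in pt
    K,W=cam(n,tag); d=np.load(f'pics/{tag}.npz')['d']
        ~~~^^^^^^^
  File "h.py", line 11, in cam
    c=env.get_calibration(n);K=np.array(c['K'])
ValueError: time passes only in moves, steps and waits
```

View pics/w1s.png

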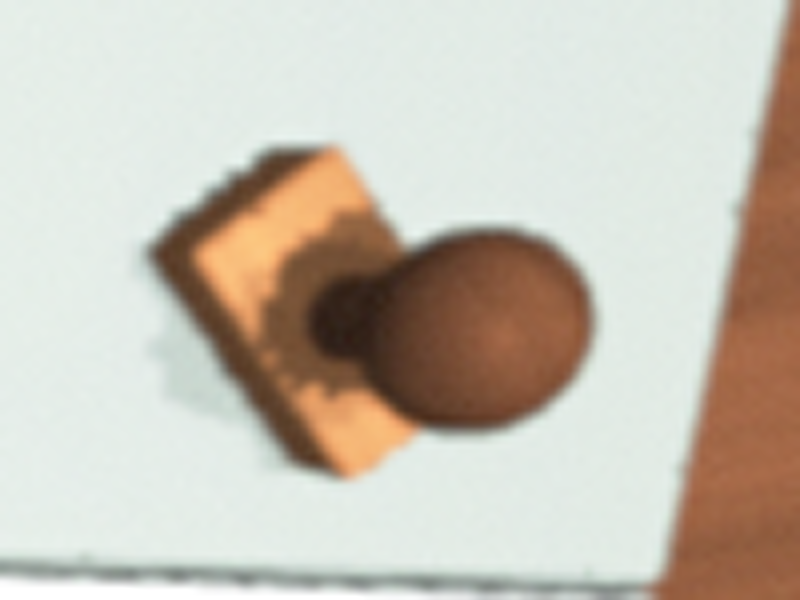

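```bash
python3 - <<'E'
from h import *
L=lambda p:np.round(((p-[.5068,-.112,0])@[.979,-.203,0],(p-[.5068,-.112,0])@[.203,.979,0],p[2]),4)
b=lambda x,y:('wrist','w1',(x+.5)/8-.5+420,(y+.5)/8-.5+100)
for q in [(300,463),(347,480),(415,435),(155,250),(350,400),(480,430)]: print(q,L(pt(*b(*q),z=.085)),L(pt(*b(*q),z=.1)),L(pt(*b(*q))))
E
```

```text
(300, 463) [0.0493 0.2107 0.085 ] [0.0477 0.2029 0.1   ] [0.0484 0.2062 0.0936]
(347, 480) [0.0516 0.2182 0.085 ] [0.0499 0.21   0.1   ] [0.0514 0.2171 0.0869]
(415, 435) [0.0447 0.2271 0.085 ] [0.0433 0.2185 0.1   ] [0.043  0.217  0.1027]
(155, 250) [0.0193 0.1845 0.085 ] [0.019  0.1779 0.1   ] [0.0192 0.1818 0.0912]
(350, 400) [0.0399 0.2166 0.085 ] [0.0387 0.2085 0.1   ] [0.0385 0.207  0.1027]
(480, 430) [0.0437 0.2366 0.085 ] [0.0423 0.2276 0.1   ] [0.0387 0.2037 0.14  ]
```

The keeper's path ends about 40 mm short of the stamp, and the cover's front stays about 15 mm clear of it. I'll finish the push.

Call:
{"method": "carry_out", "body": {
  "increments": [
    [0.001, 0.0049, 0, 0, 1],
    [0.002, 0.0098, 0, 0, 1],
    [0.0028, 0.0137, 0, 0, 1],
    [0.0037, 0.0176, 0, 0, 1],
    [0.0043, 0.0206, 0, 0, 1],
    [0.0049, 0.0235, 0, 0, 1],
    [0.0049, 0.0235, 0, 0, 1],
    [0.0049, 0.0235, 0, 0, 1]
  ]
}}

```text
time_s: 12.7
tool_pos: [0.6338, -0.0956, 0.2768]
tool_rot: [-179.9, 0.2, 78.3]
force: [-2.9, -5.0, -1.1]
grip_width: 0.0002
```

Call:
{"method": "carry_out", "body": {
  "increments": [
    [0.0008, 0.0039, 0, 0, 1],
    [0.0014, 0.0069, 0, 0, 1],
    [0.0014, 0.0069, 0, 0, 1],
    [0.0014, 0.0069, 0, 0, 1]
  ]
}}

```text
time_s: 13.1
tool_pos: [0.6341, -0.0942, 0.277]
tool_rot: [-179.9, 0.6, 78.0]
force: [-5.6, -14.4, -0.2]
grip_width: 0.0004
```

The cover has reached its stop: the force climbs and there's almost no motion. I'll back off and rise.

Call:
{"method": "carry_out", "body": {
  "increments": [
    [-0.002, -0.0098, 0, 0, 1],
    [-0.004, -0.02, 0, 0, 1],
    [-0.008, -0.04, 0, 0, 1],
    [-0.008, -0.04, 0.04, 0, 1],
    [-0.008, -0.04, 0.09, 0, 1],
    [0.02, -0.04, 0.14, 0, 1],
    [0.02, -0.04, 0.16, 0, 1],
    [0.02, -0.04, 0.16, 0, 1],
    [0.02, -0.04, 0.16, 0, 1]
  ]
}}

```text
time_s: 14.0
tool_pos: [0.6564, -0.1262, 0.4378]
tool_rot: [179.9, -0.1, 78.4]
force: [-0.7, 0.4, -0.7]
grip_width: 0.0003
```

```bash
python3 - <<'E'
from h import *
o,_,_=snap('wrist','w11'); snap('side','s11'); snap('top','t11')
print(o['tool_pos'],o['force'],o['time_s'])
crop('s11',220,120,380,240,'s11c')
L=lambda p:np.round(((p-[.5068,-.112,0])@[.979,-.203,0],(p-[.5068,-.112,0])@[.203,.979,0],p[2]),4)
E
```

```text
[ 0.65638562 -0.12621007  0.43783563] [-0.68276436  0.42976347 -0.73413473] 14.0
s11c scale 5.0
```

View pics/w11.png

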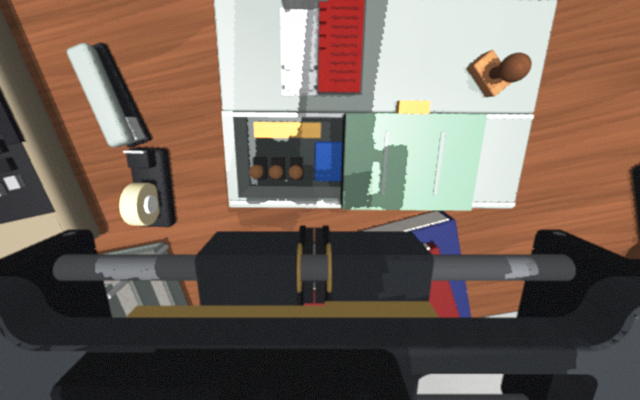

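View pics/s11c.png

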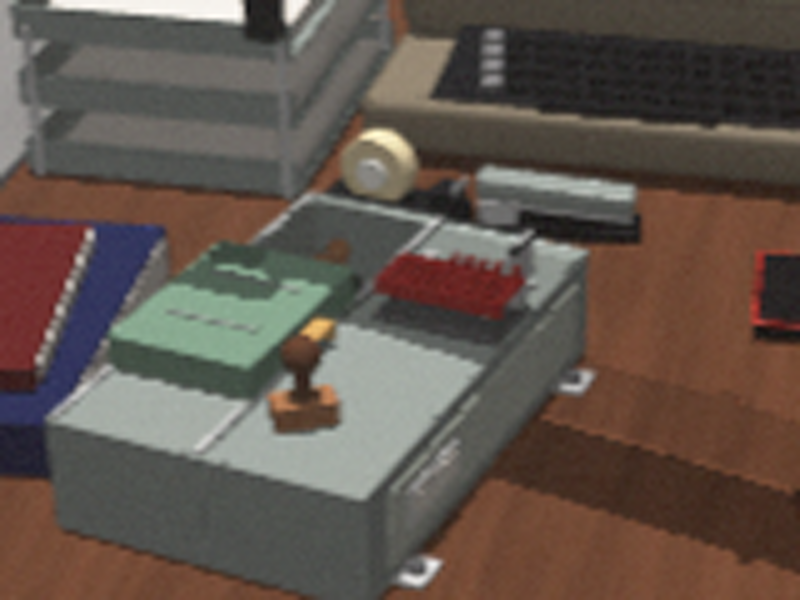

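View pics/t11.png

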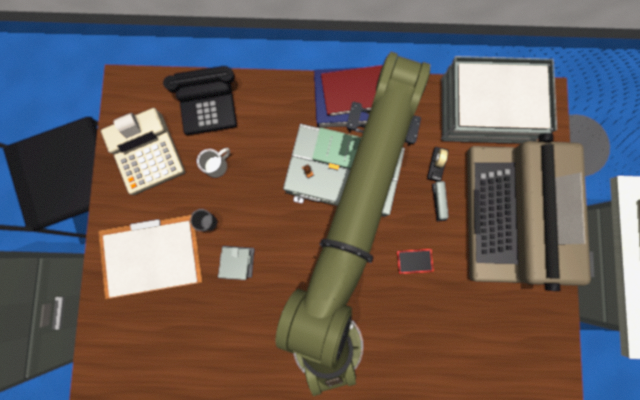

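```bash
python3 - <<'E'
from h import *
L=lambda p:np.round(((p-[.5068,-.112,0])@[.979,-.203,0],(p-[.5068,-.112,0])@[.203,.979,0],p[2]),4)
crop('w11',330,100,500,220,'w11c')
for n,t,q in [('wrist','w11',(345,115)),('wrist','w11',(486,116)),('wrist','w11',(345,209)),('wrist','w8',(122.5/2.5-.5+160,531.5/2.5-.5)),('wrist','w8',(515.5/2.5-.5+160,530.5/2.5-.5))]: print(q,L(pt(n,t,*q,z=.111)))
E
```

```text
w11c scale 4.705882352941177
(345, 115) [0.0699 0.0486 0.111 ]
(486, 116) [0.0706 0.1989 0.111 ]
(345, 209) [0.1749 0.052  0.111 ]
(208.5, 212.1) [ 0.0675 -0.0755  0.111 ]
(365.7, 211.7) [0.067  0.0732 0.111 ]
```

View pics/w11c.png

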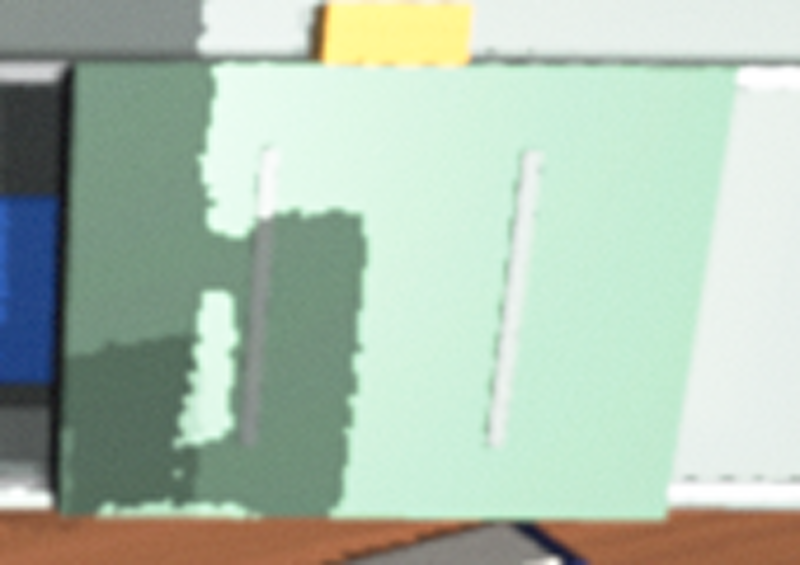

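The cover has moved 124–126 mm, which is fully open, and the stamp hasn't moved. I'll hand in.

```bash
python3 -c "
from h import *
print(env.get_obs()['force']); print(env.sign_off())"
```

```text
[-0.55641128  0.12259471  0.10739411]
the job is handed in; nothing more can be done
None
```

The stamp locker is open and the job is handed in, at about 14 s of the 54 s allowed.

I pressed the catch with the left fingertip and held it down while the right fingertip drew the bolt to its stop. I then lifted off so the catch sprang up, and pushed the cover left to its stop with the closed fingertips.

- **Bolt:** the images showed it drawn about 34 mm, and the push force rose to 20 N against the stop.
- **Catch:** it was back up, with its upper face measured at 114 mm. While the bolt was moving it was pressed only about 6–8 mm, so the margin over the 5.5 mm release point was small at first. I pressed deeper part-way through.
- **Cover:** its two front corners gave 124 and 126 mm of travel, and the push force rose to about 14 N at the stop.
- **Surroundings:** the rubber stamp and the other things on the desk look unmoved, judged by eye from the pictures. The gripper is clear of the locker, with the force reading near zero.

No check failed. The bolt's final position was measured before the cover was pushed and not again afterwards.

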